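# Roll the pipe offcut up the gutter and shut the keeper behind it

### The job

A short steel pipe offcut lies across the foot of the sloped plywood gutter. With your fingertips, push it steadily up the gutter and over the crest until it settles against the green end stop, then swing the orange keeper arm fully shut behind it so that it cannot roll back. Do not lift the pipe out of the gutter, flick it or let it race back down, and leave the other things on the bench where they are.

Things in the scene. Friction and masses are not known exactly. Their poses are not given: they have to be found in the camera images.
- gutter: Plywood gutter fixed to the bench; place and heading vary. Origin: centre of the underside of its base board (345 x 130 x 4 mm), on the bench. x points uphill, y left when looking uphill, z up; 'jig frame' below means this frame. The gutter's floor is 59 mm wide (y -29.5 to 29.5 mm) between side lips 6 mm thick that stand 12 mm above the floor.
- gutter_foot (a point): Lower end of the gutter's floor, mid-width: jig x = -160 mm, z = 14 mm. From here the floor rises at 8 degrees to the crest. Just below it a low cross lip, jig x = -170 to -160 mm with its top at z = 22 mm, keeps the pipe in; a fingertip can reach down behind the pipe over this lip.
- gutter_crest (a point): The crest, mid-width: highest line of the gutter's floor, jig x = 70 mm, z = 46 mm. Beyond it the floor falls at 7 degrees towards the end stop.
- gutter_stop (a point): Where the floor meets the face of the green end stop, mid-width: jig x = 125 mm, z = 40 mm. The stop is 18 mm thick, 90 mm wide, its top at z = 89 mm.
- pipe: Steel pipe offcut lying across the gutter, 42 mm diameter, 56 mm long, about 0.17 kg, blue stripe. Origin: its middle; y is its axis; x and z turn as it rolls. Rolls freely. Starts against the foot lip, middle at jig x = -145, z = 37 mm, and rolls back there if let go short of the crest. Past the crest it rolls by itself to the end stop, middle at jig x = 104, z = 63 mm.
- keeper (a joint): Angle q of the orange keeper arm about its upright pivot beside the gutter: 0 is fully shut, square across the gutter just behind the seated pipe, at a hard stop; grows as the arm swings downhill (1.57 = straight downhill alongside the gutter). Starts open, 1.5 to 2.0, clear of the pipe. Stiff hinge: stays where left, moves at about 1 N.
- keeper_pivot (a point): Keeper's pivot at half the arm's height: jig x = 72, y = 52, z = 71 mm. The arm is a flat bar 10 mm thick, 20 mm high (61 to 81 mm above the bench, clear above the side lips), reaching 98 mm from the pivot; at angle q it points along (-sin q, -cos q) in jig x, y. The post below it is 20 mm across and 60 mm high.
- keeper_end (a point): The middle of the free end of the keeper arm, 98 mm from the pivot, at half the arm's height.
- spare_pipe: Bystander: a steel pipe piece standing upright beside the gutter's right side, 42 mm across, 70 mm high. Origin: centre of its underside. Leave alone.
- pine_block: Bystander: pine block 90 x 45 x 35 mm lying beside the gutter's right side. Origin: centre of its underside. Leave alone.
- glue: Bystander: yellow glue bottle, 56 mm across, 130 mm high, standing. Origin: centre of its underside. Leave alone.
- screwdriver: Bystander: red-handled screwdriver lying on the bench, about 200 mm long. Leave alone.
- tape_measure: Bystander: yellow and black tape measure 70 x 40 x 65 mm. Origin: centre of its underside. Leave alone.
- pencil_cup: Bystander: empty blue metal cup, 72 mm across, 100 mm high. Origin: centre of its underside. Leave alone.
There are look-alikes about, which are no part of the job. Leave any purple look-alike of the pipe alone.

How it is judged:
By the outcome, as a careful person would: the job done as asked, in the order asked, and still so for the second after the job is handed in, with the robot touching nothing.
It also fails if it takes over 56 s, if anything falls off the work surface, if the arm or the gripper's body presses on something with over 40 N, if the wrist force passes 120 N, or if a joint passes its speed limit or range.

### The arm

A 7-joint arm with a two-finger parallel gripper is mounted at the origin on the work surface. World frame = base frame: x ahead of the robot, y to its left, z up, the work surface at z = 0. Lengths are in mm, angles in rad, forces in N, time in s.
With the tool pointing down it reaches from about 400 to 850 mm from the base axis. Payload 6.9 kg.
Tool frame: the origin (TCP) lies at the very end of the fingers, on their centre line; the grasp point (between the pads) lies 19 mm behind it; z points along the fingers, y is the line along which they close (so a half turn about z gives the same grasp; the last joint's range is limited). The gripper opens to 85 mm and grips with 20 to 120 N. Pads are 22 mm wide; open, the fingers measure 114 mm over their backs; the gripper's body (76 mm by 85 mm) begins 54 mm behind the grasp point. The pads swing forward as they close: fully open they stand 13 mm farther back than shut.
Start: joints at [1.456, 0.507, -0.238, 1.5, 0.126, 1.149, -0.155], TCP at [136.852, -609.822, 231.275] pointing down, gripper open.
Joint ranges: [-3.08, 3.08], [-0.24, 2.05], [-1.43, 1.35], [0, 2.5], [-1.52, 4.66], [0.17, 1.96], [-2.89, 2.89]. Speed limits (rad/s): [2.39, 2.39, 3.14, 3.14, 3.14, 3.14, 3.14].

### API

Orientations are given as a rotation vector (axis times angle).
In Python, from bench import * gives the robot as it stands. The module is installed in compiled form; this text tells all that it offers.
- The arm moves only by the tool step_arm, never from a script. Its argument "targets" is a list of rows, each an object with "dp": the shift along the tool's x, y, z in units of 40 mm (1.0 is 40 mm), a list of three; "twist": the turn about the tool's z in units of 10 degrees (1.0 is 10 degrees). A call has exactly 5 rows; each row shifts and turns the commanded pose from where the row before left it, along the tool's axes as they then stand; what a row does not reach is not made up. A row lasts 1/8 s, in which the tool goes at most 62.5 mm and 10.7 degrees, less where a joint would pass 70% of its speed; a pose out of reach is approached as far as the arm can. A call is refused whole if a number of a shift passes 1 or a number of a turn 1, either way. A call with a gripper value outside its range is refused whole. "claw" is the finger opening in mm, from 0 to 85.4, set as the call begins (left out, the last holds). The fingers move at their own pace and stop on an object; "squeeze" is the grip in N (left out, the last holds). Time passes only in rows, so rows that do not move let the fingers close, or fill a call up. It gives the time, the measured TCP pose, the force, the opening and the grip force at its end, in the units of the state.
- get_state(): the state, without advancing time (a new reading comes with each control period).
- get_image(name): name is "scene" or "top"; returns a dict with "color" (400x640x3 uint8, red, green, blue), "z_map" (400x640 float32, mm along the optical axis (not along the pixel's ray), 0 where there is no reading), "camera_matrix" (3x3 intrinsics, pixels), "eye" and "rotation" of the camera in the world. Camera axes: x right, y down, z forward; pixel columns grow to the right and rows downward; lengths in mm; the calibration is good to about 2 mm. A picture is of the moment at which its call begins.
- sign_off(): hands the job in; it is judged then, once.
The state is a dict: "time_s": time; "joint_positions": joint angles; "joint_vel": joint speeds; "effort": joint torques, N m; "tcp_pos": TCP position; "tool_rot": TCP orientation; "force": force on the tool from outside, world axes, zero at the start; "moment": the same for the moment, N m; "opening": opening from 0.0 (shut) to 1.0 (fully open); "grip_force": force on a finger pad.
Only numpy, scipy, OpenCV 4.12 (cv2) and the standard library are available. Lean on these libraries where they do the work, as an engineer would, in place of code of your own. Each camera call takes 0.05 s, during which the arm holds its last target. There are 200 camera calls.

## Working session

There is one attempt and no reset: what is moved stays moved. The work goes in short steps, Python scripts to look and compute and a tool call to move; the robot and the scene stay as the last step left them, time stands still between calls to the robot, and variables do not carry over. Pictures are saved under pics/ and viewed, at most 10 in all, crops included, and the job is handed in when it is done.

Besides the shell and the picture viewer there is one more tool, called after "Request:" as name(argument=value, ...), one argument or row to a line, values as JSON. step_arm: Moves the arm, as the interface text tells. Its arguments: {"type":"object","properties":{"targets":{"type":"array"},"claw":{"type":"number"},"squeeze":{"type":"number"}},"required":["targets"]}

```bash
mkdir -p pics
python3 - <<'E'
from bench import *
import cv2,pickle
d={}
for n in("scene","top"):
    im=get_image(n);d[n]=im;cv2.imwrite(f"pics/{n}0.png",im["color"][:,:,::-1])
    print(n,im["eye"],im["rotation"],im["camera_matrix"])
pickle.dump(d,open("d0.pkl","wb"))
print(get_state())
E
```

```text
scene [1171.61345409  -58.7723719  1109.33849482] [-1.97457259 -1.88094274  0.50480731] [[462.05319703   0.         315.12420362]
 [  0.         462.05319703 202.90112462]
 [  0.           0.           1.        ]]
top [ 425.10863343  -11.93181732 1202.18023547] [-2.12814171  2.17717384 -0.15402923] [[406.41102743   0.         321.16223875]
 [  0.         406.41102743 195.02189807]
 [  0.           0.           1.        ]]
{'time_s': 0.1, 'joint_positions': array([ 1.45553097,  0.50828792, -0.23753035,  1.50101886,  0.12567397,
        1.14888438, -0.15482707]), 'joint_vel': array([-0.0004542 , -0.00119999,  0.00037248, -0.00199286, -0.0002003 ,
        0.00028911, -0.00044361]), 'effort': array([-4.11013127e-03, -6.21840620e+01, -2.19470389e+00, -2.50209153e+01,
        1.24909644e-02,  7.73356471e-03, -3.21891957e-05]), 'tcp_pos': array([ 136.70126089, -609.41657035,  230.50016587]), 'tool_rot': array([-3.12088347e+00, -3.45852240e-01,  2.77258895e-04]), 'force': array([ 0.29735959,  0.90044514, -0.3741526 ]), 'moment': array([ 0.02550268, -0.02103223, -0.00457381]), 'grip_force': 0.0, 'opening': 0.9975863118711049}
```

View pics/scene0.png

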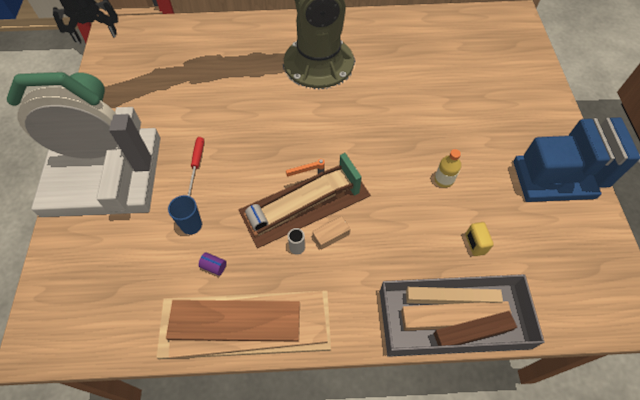

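View pics/top0.png

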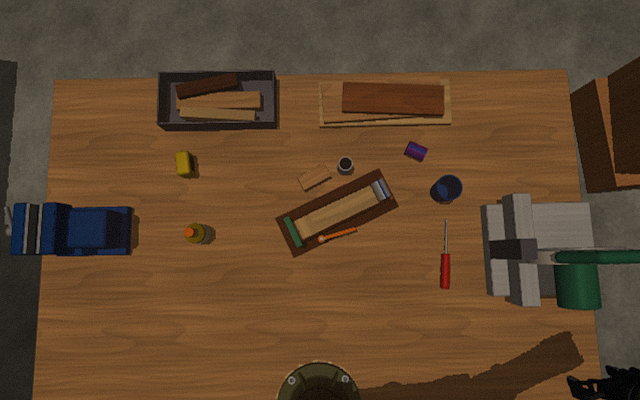

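The scene view shows the pipe at about (257,217), the stop at (350,174) and the keeper at (305,168). In the top view they are at (381,189), (292,232) and (338,236).

```bash
cat > h.py <<'E'
import numpy as np,cv2
from scipy.spatial.transform import Rotation as R
def ray(im,px,z):
    px=np.atleast_2d(np.array(px,float));K=im["camera_matrix"]
    v=np.c_[(px-K[:2,2])/K[0,0],np.ones(len(px))]
    r=np.array(im["rotation"]);M=R.from_rotvec(r).as_matrix() if r.ndim==1 else r
    w=v@M.T;return im["eye"]+w*((z-im["eye"][2])/w[:,2])[:,None]
def mask(im,f,box):
    c=im["color"];h=cv2.cvtColor(c,cv2.COLOR_RGB2HSV).astype(int)
    m=f(h[...,0],h[...,1],h[...,2]);k=np.zeros_like(m);a,b,e,g=box;k[b:g,a:e]=m[b:g,a:e]
    n,l,s,_=cv2.connectedComponentsWithStats(k.astype(np.uint8));i=1+np.argmax(s[1:,4]);return (l==i).astype(np.uint8)
def rect(m):
    c,_=cv2.findContours(m,cv2.RETR_EXTERNAL,cv2.CHAIN_APPROX_NONE);c=max(c,key=cv2.contourArea)
    return cv2.convexHull(c)[:,0]
E
python3 - <<'E'
from h import *
import pickle
d=pickle.load(open("d0.pkl","rb"))
B={"top":(265,160,405,262),"scene":(230,150,375,250)}
col={"green":(lambda h,s,v:(h>45)&(h<90)&(s>90)&(v>25),89),"orange":(lambda h,s,v:(h<14)&(s>190)&(v>130),81),"blue":(lambda h,s,v:(h>95)&(h<130)&(s>90),58)}
for n in d:
    im=d[n]
    for c,(f,z) in col.items():
        try:
            m=mask(im,f,B[n]);H=rect(m);w=ray(im,H,z)[:,:2].astype(np.float32);r=cv2.minAreaRect(w)
            print(n,c,m.sum(),H.mean(0),np.round(r[0]),np.round(r[1]),r[2],cv2.boxPoints(r).round().tolist())
        except Exception as e: print(n,c,e)
    # dark board vs bench
im=d["top"];h=cv2.cvtColor(im["color"],cv2.COLOR_RGB2HSV)
for p in[(395,205),(285,220),(345,180),(420,210),(330,210),(340,245)]:print(p,h[p[1],p[0]])
z=im["z_map"];P=None
K=im["camera_matrix"];M=R.from_rotvec(im["rotation"]).as_matrix()
u,v=np.meshgrid(np.arange(640),np.arange(400))
W=np.stack([(u-K[0,2])/K[0,0]*z,(v-K[1,2])/K[1,1]*z,z],-1)@M.T+im["eye"]
for p in[(395,205),(285,220),(420,210),(330,210),(340,236),(292,232),(381,189)]:print(p,W[p[1],p[0]].round())
E
```

```text
scene green 7 [340. 161.] [465.  35.] [20.  0.] 175.78880310058594 [[475.0, 34.0], [475.0, 34.0], [455.0, 35.0], [455.0, 35.0]]
scene orange attempt to get argmax of an empty sequence
scene blue 35 [255.85714286 215.        ] [ 598. -194.] [54.  5.] 25.34325408935547 [[573.0, -203.0], [575.0, -207.0], [624.0, -184.0], [622.0, -180.0]]
top green 159 [292.6 232.3] [480.  61.] [89. 16.] 25.697738647460938 [[437.0, 49.0], [444.0, 34.0], [524.0, 73.0], [517.0, 87.0]]
top orange 78 [337.77777778 233.33333333] [474. -69.] [ 7. 85.] 15.538466453552246 [[460.0, -29.0], [483.0, -111.0], [489.0, -109.0], [466.0, -27.0]]
top blue 32 [382.66666667 189.83333333] [ 598. -194.] [55.  4.] 24.05706214904785 [[572.0, -204.0], [573.0, -207.0], [623.0, -185.0], [622.0, -181.0]]
(395, 205) [ 13 176  61]
(285, 220) [ 64 112  82]
(345, 180) [ 14 166 118]
(420, 210) [ 14 160 116]
(330, 210) [ 17 151 135]
(340, 245) [ 14 155 135]
(395, 205) [ 556. -239.    4.]
(285, 220) [512.  81.  92.]
(420, 210) [ 540. -313.   -1.]
(330, 210) [542. -45.  36.]
(340, 236) [468. -73.  -0.]
(292, 232) [479.  62.  93.]
(381, 189) [ 597. -191.   57.]
```

Request:
step_arm(
  targets=[
    {"dp":[0,0,0],"twist":1},
    {"dp":[0,0,0],"twist":1},
    {"dp":[0,0,0],"twist":1},
    {"dp":[0,0,0],"twist":1},
    {"dp":[0,0,0],"twist":1},
  ],
  claw=0,
)

```text
time_s: 0.72
tcp_pos: [136.8, -609.5, 230.8]
tool_rot: [-2.972, 1.014, 0.001]
force: [0.7, 0.1, -0.0]
opening: -0.001
grip_force: 0.0
```

Request:
step_arm(
  targets=[
    {"dp":[0,0,0],"twist":1},
    {"dp":[0,0,0],"twist":1},
    {"dp":[0,0,0],"twist":0.78},
    {"dp":[0,0,0],"twist":0},
    {"dp":[0,0,0],"twist":0},
  ],
)

```text
time_s: 1.35
tcp_pos: [136.9, -609.7, 231.0]
tool_rot: [-2.65, 1.687, 0.001]
force: [-0.3, -0.2, -0.0]
opening: 0.0
grip_force: 0.0
```

```bash
cat >> h.py <<'E'
TH=np.deg2rad(114.8);X=np.array([np.cos(TH),np.sin(TH)]);Y=np.array([-X[1],X[0]]);O=np.array([536.3,-60.6])
def jig(w): w=np.asarray(w,float);d=w[...,:2]-O;return np.stack([d@X,d@Y,w[...,2]],-1)
def st():
    from bench import get_state
    s=get_state();M=R.from_rotvec(s["tool_rot"]).as_matrix()
    print("t",s["time_s"],"jig",jig(s["tcp_pos"]).round(1),"w",s["tcp_pos"].round(),"toolx",np.rad2deg(np.arctan2(M[1,0],M[0,0])).round(2),"tilt",M[:2,2].round(3),"F",s["force"].round(1),"op",s["opening"],"j",s["joint_positions"].round(2))
    return s,M
def to(x,y,z):
    s,M=st();g=O+X*x+Y*y;d=np.r_[g,z]-s["tcp_pos"];print("dp total",(M.T@d/40).round(3))
E
python3 -c "
from h import *
to(-240,0,200)"
```

```text
t 1.35 jig [-330.9  592.9  231. ] w [ 137. -610.  231.] toolx -64.97 tilt [-0.     0.001] F [-0.3 -0.2 -0. ] op 0.0003094563403253034 j [ 1.24  0.5   0.11  1.5  -0.06  1.14 -1.34]
dp total [ -2.214 -14.83    0.778]
```

Request:
step_arm(
  targets=[
    {"dp":[-1,-0.5,0]},
    {"dp":[-1,-0.8,0]},
    {"dp":[-1,-1,0]},
    {"dp":[0,-1,0]},
    {"dp":[0,-1,0]},
  ],
)

```text
invalid input at $.targets[0]: expected keys dp, twist
```

Request:
step_arm(
  targets=[
    {"dp":[0,-1,0]},
    {"dp":[0,-1,0]},
    {"dp":[0,-1,0]},
    {"dp":[0,-1,0]},
    {"dp":[0,-1,0]},
  ],
)

```text
invalid input at $.targets[0]: expected keys dp, twist
```

Request:
step_arm(
  targets=[
    {"dp":[0.2,-1,0]},
    {"dp":[0.2,-1,0.2]},
    {"dp":[0.2,-1,0.3]},
    {"dp":[0.2,-1,0.3]},
    {"dp":[0,-0.6,0]},
  ],
)

```text
invalid input at $.targets[0]: expected keys dp, twist
```

```bash
python3 -c "
from h import *
to(-190,0,120)"
```

```text
t 1.35 jig [-330.9  592.9  231. ] w [ 137. -610.  231.] toolx -64.97 tilt [-0.     0.001] F [-0.3 -0.2 -0. ] op 0.0003094563403253034 j [ 1.24  0.5   0.11  1.5  -0.06  1.14 -1.34]
dp total [ -3.463 -14.835   2.779]
```

Request:
step_arm(
  targets=[
    {"dp":[-1,-0.5,0],"twist":0},
    {"dp":[-1,-0.8,0],"twist":0},
    {"dp":[-1,-1,0],"twist":0},
    {"dp":[0,-1,0],"twist":0},
    {"dp":[0,-1,0],"twist":0},
  ],
)

```text
time_s: 1.98
tcp_pos: [243.2, -427.9, 231.8]
tool_rot: [2.649, -1.689, 0.001]
force: [0.4, 0.3, 0.5]
opening: -0.002
grip_force: 0.0
```

Request:
step_arm(
  targets=[
    {"dp":[0,-1,0],"twist":0},
    {"dp":[0,-1,0],"twist":0},
    {"dp":[0,-1,0],"twist":0},
    {"dp":[0,-1,0],"twist":0},
    {"dp":[0,-1,0],"twist":0},
  ],
)

```text
time_s: 2.6
tcp_pos: [425.0, -344.1, 231.4]
tool_rot: [2.649, -1.688, 0.0]
force: [-0.7, 0.0, -0.3]
opening: -0.001
grip_force: 0.0
```

Request:
step_arm(
  targets=[
    {"dp":[0,-1,0],"twist":0},
    {"dp":[0,-1,0.2],"twist":0},
    {"dp":[0,-1,0.3],"twist":0},
    {"dp":[0,-1,0.3],"twist":0},
    {"dp":[0,-0.6,0],"twist":0},
  ],
)

```text
time_s: 3.22
tcp_pos: [592.2, -265.4, 197.8]
tool_rot: [-2.65, 1.685, 0.003]
force: [-0.4, 0.0, 0.5]
opening: 0.001
grip_force: 0.0
```

```bash
python3 -c "
from h import *
to(-187,0,110)"
```

```text
t 3.225 jig [-209.4   35.1  197.8] w [ 592. -265.  198.] toolx -64.9 tilt [-0.001  0.002] F [-0.4  0.   0.5] op 0.0014879322680546024 j [ 0.39  0.57 -0.02  1.48  0.01  1.1  -2.33]
dp total [-0.55  -0.882  2.196]
```

Request:
step_arm(
  targets=[
    {"dp":[0,0,0],"twist":-1},
    {"dp":[0,0,0],"twist":-1},
    {"dp":[0,0,0],"twist":-1},
    {"dp":[0,0,0],"twist":-1},
    {"dp":[0,0,0],"twist":-1},
  ],
)

```text
time_s: 3.85
tcp_pos: [590.8, -267.5, 199.2]
tool_rot: [-3.116, 0.402, 0.0]
force: [0.6, 0.0, -0.8]
opening: 0.002
grip_force: 0.0
```

Request:
step_arm(
  targets=[
    {"dp":[0,0,0],"twist":-1},
    {"dp":[0,0,0],"twist":-1},
    {"dp":[0,0,0],"twist":-1},
    {"dp":[0,0,0],"twist":-1},
    {"dp":[0,0,0],"twist":-1},
  ],
)

```text
time_s: 4.47
tcp_pos: [590.8, -267.6, 199.3]
tool_rot: [2.994, 0.952, 0.0]
force: [0.9, -0.1, -0.8]
opening: -0.004
grip_force: 0.0
```

Request:
step_arm(
  targets=[
    {"dp":[0,0,0],"twist":-1},
    {"dp":[0,0,0],"twist":-1},
    {"dp":[0,0,0],"twist":-1},
    {"dp":[0,0,0],"twist":-1},
    {"dp":[0,0,0],"twist":-1},
  ],
)

```text
time_s: 5.1
tcp_pos: [590.8, -267.6, 199.3]
tool_rot: [2.311, 2.128, 0.0]
force: [0.0, 0.4, -0.4]
opening: 0.001
grip_force: 0.0
```

Request:
step_arm(
  targets=[
    {"dp":[0,0,0],"twist":-1},
    {"dp":[0,0,0],"twist":-1},
    {"dp":[0,0,0],"twist":-1},
    {"dp":[0.25,0.4,0.5],"twist":0},
    {"dp":[0.25,0.4,0.5],"twist":0},
  ],
)

```text
time_s: 5.72
tcp_pos: [611.7, -236.2, 159.0]
tool_rot: [1.69, 2.647, 0.0]
force: [0.5, 0.2, -0.2]
opening: -0.0
grip_force: 0.0
```

```bash
python3 -c "
from h import *
to(-187,0,33)"
```

```text
t 5.725 jig [-191.     5.2  159. ] w [ 612. -236.  159.] toolx 114.89 tilt [ 0.001 -0.   ] F [ 0.5  0.2 -0.2] op -0.00010744509134928603 j [ 0.78  0.72 -0.82  1.51  0.55  1.16  0.29]
dp total [0.102 0.129 3.149]
```

Request:
step_arm(
  targets=[
    {"dp":[0,0.12,0.8],"twist":0},
    {"dp":[0,0,0.9],"twist":0},
    {"dp":[0,0,0.8],"twist":0},
    {"dp":[0,0,0.6],"twist":0},
    {"dp":[0,0,0],"twist":0},
  ],
)

```text
time_s: 6.35
tcp_pos: [614.6, -233.8, 33.5]
tool_rot: [-1.688, -2.646, 0.001]
force: [-0.5, 1.0, 1.1]
opening: 0.002
grip_force: 0.0
```

```bash
python3 -c "
from h import *
to(-187,0,33)
from bench import *
im=get_image('scene');c=im['color'][130:270,200:400,::-1]
cv2.imwrite('pics/s1.png',cv2.resize(c,None,fx=4,fy=4,interpolation=2))"
```

```text
t 6.35 jig [-190.1    1.6   33.5] w [ 615. -234.   33.] toolx 114.93 tilt [-0.003  0.001] F [-0.5  1.   1.1] op 0.0016873422116286804 j [ 0.73  0.85 -0.74  1.62  0.67  0.95  0.19]
dp total [0.077 0.04  0.012]
```

View pics/s1.png

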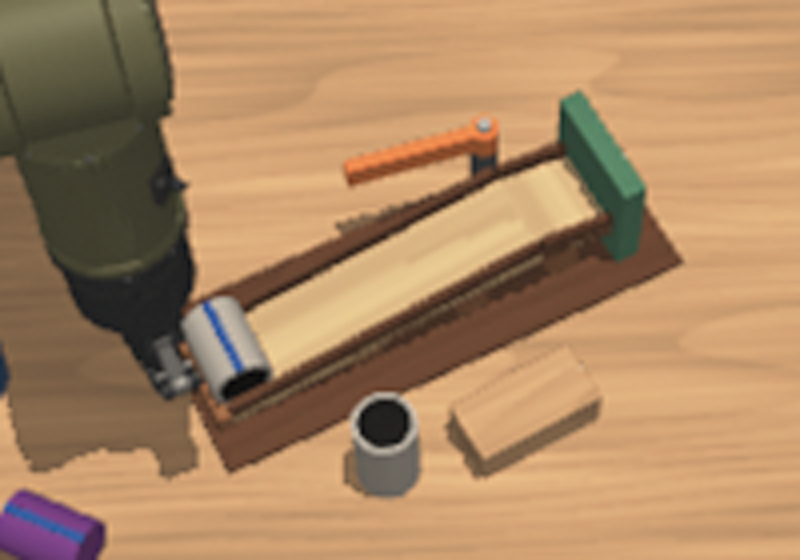

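The crop shows the fingertip at about (180,375), just behind the pipe at (228,345), clear of everything else. Now I'll push.

Request:
step_arm(
  targets=[
    {"dp":[0.1,0.04,0.1],"twist":0},
    {"dp":[0.15,0,0.02],"twist":0},
    {"dp":[0.15,0,-0.02],"twist":0},
    {"dp":[0.15,0,-0.02],"twist":0},
    {"dp":[0.2,0,-0.028],"twist":0},
  ],
)

```text
time_s: 7.02
tcp_pos: [604.9, -205.7, 33.7]
tool_rot: [1.691, 2.646, -0.0]
force: [-0.1, -0.5, 0.7]
opening: 0.002
grip_force: 0.7
```

Request:
step_arm(
  targets=[
    {"dp":[0.2,0,-0.028],"twist":0},
    {"dp":[0.2,0,-0.028],"twist":0},
    {"dp":[0.2,0,-0.028],"twist":0},
    {"dp":[0.2,0,-0.028],"twist":0},
    {"dp":[0.2,0,-0.028],"twist":0},
  ],
)

```text
time_s: 7.65
tcp_pos: [587.8, -169.0, 38.9]
tool_rot: [-1.691, -2.647, -0.0]
force: [0.9, -1.6, 1.3]
opening: -0.003
grip_force: 0.7
```

```bash
cat > look.py <<'E'
from h import *
from bench import *
import sys
s,M=st()
im=get_image('scene');x0,y0=200,120
cv2.imwrite('pics/'+sys.argv[1],cv2.resize(im['color'][y0:270,x0:400,::-1],None,fx=4,fy=4,interpolation=2))
m=mask(im,lambda h,s,v:(h>95)&(h<130)&(s>90),(225,150,375,250));print("blue",m.sum(),jig(ray(im,rect(m).mean(0),55))[0].round())
E
python3 look.py s2.png
```

```text
t 7.65 jig [-120.    -1.3   38.9] w [ 588. -169.   39.] toolx 114.85 tilt [0. 0.] F [ 0.9 -1.6  1.3] op -0.003177923123123855 j [ 0.67  0.79 -0.74  1.75  0.67  0.87  0.06]Traceback (most recent call last):
  File "look.py", line 7, in <module>
    m=mask(im,lambda h,s,v:(h>95)&(h<130)&(s>90),(225,150,375,250));print("blue",m.sum(),jig(ray(im,rect(m).mean(0),55))[0].round())
  File "h.py", line 11, in mask
    n,l,s,_=cv2.connectedComponentsWithStats(k.astype(np.uint8));i=1+np.argmax(s[1:,4]);return (l==i).astype(np.uint8)
                                                                     ~~~~~~~~~^^^^^^^^^
    return _wrapfunc(a, 'argmax', axis=axis, out=out, **kwds)
    return bound(*args, **kwds)
ValueError: attempt to get argmax of an empty sequence
```

View pics/s2.png

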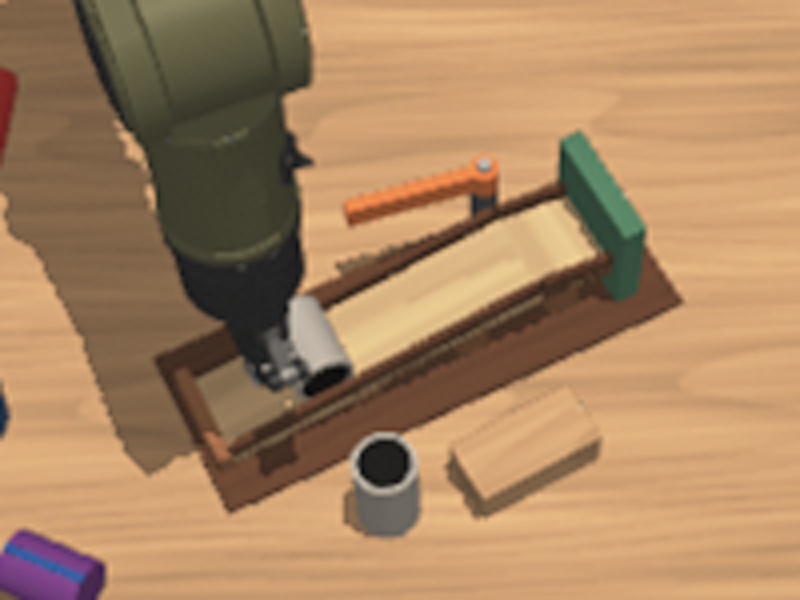

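The picture shows the pipe at (320,345), rolling with the fingertips behind it at (280,370). I'll continue.

Request:
step_arm(
  targets=[
    {"dp":[0.2,0,-0.028],"twist":0},
    {"dp":[0.2,0,-0.028],"twist":0},
    {"dp":[0.2,0,-0.028],"twist":0},
    {"dp":[0.2,0,-0.028],"twist":0},
    {"dp":[0.2,0,-0.028],"twist":0},
  ],
)

```text
time_s: 8.32
tcp_pos: [570.9, -132.7, 44.5]
tool_rot: [-1.691, -2.647, -0.0]
force: [0.4, -0.5, 1.6]
opening: -0.001
grip_force: 0.7
```

Request:
step_arm(
  targets=[
    {"dp":[0.2,0,-0.028],"twist":0},
    {"dp":[0.2,0,-0.028],"twist":0},
    {"dp":[0.2,0,-0.028],"twist":0},
    {"dp":[0.2,0,-0.028],"twist":0},
    {"dp":[0.2,0,-0.028],"twist":0},
  ],
)

```text
time_s: 8.95
tcp_pos: [554.1, -96.4, 50.1]
tool_rot: [-1.691, -2.647, -0.0]
force: [0.7, -1.6, 1.0]
opening: -0.002
grip_force: 0.7
```

Request:
step_arm(
  targets=[
    {"dp":[0.2,0,-0.028],"twist":0},
    {"dp":[0.2,0,-0.028],"twist":0},
    {"dp":[0.2,0,-0.028],"twist":0},
    {"dp":[0.2,0,-0.028],"twist":0},
    {"dp":[0.18,0,-0.025],"twist":0},
  ],
)

```text
time_s: 9.57
tcp_pos: [537.6, -60.8, 55.6]
tool_rot: [-1.691, -2.647, -0.0]
force: [0.2, -1.1, 0.7]
opening: 0.0
grip_force: 0.7
```

```bash
sed -i '/^m=mask/d' look.py; python3 look.py s3.png
```

```text
t 9.575 jig [-0.7 -1.1 55.6] w [538. -61.  56.] toolx 114.86 tilt [-0.  0.] F [ 0.2 -1.1  0.7] op 0.00046653405372786623 j [ 0.54  0.68 -0.75  1.93  0.65  0.79 -0.14]
```

View pics/s3.png

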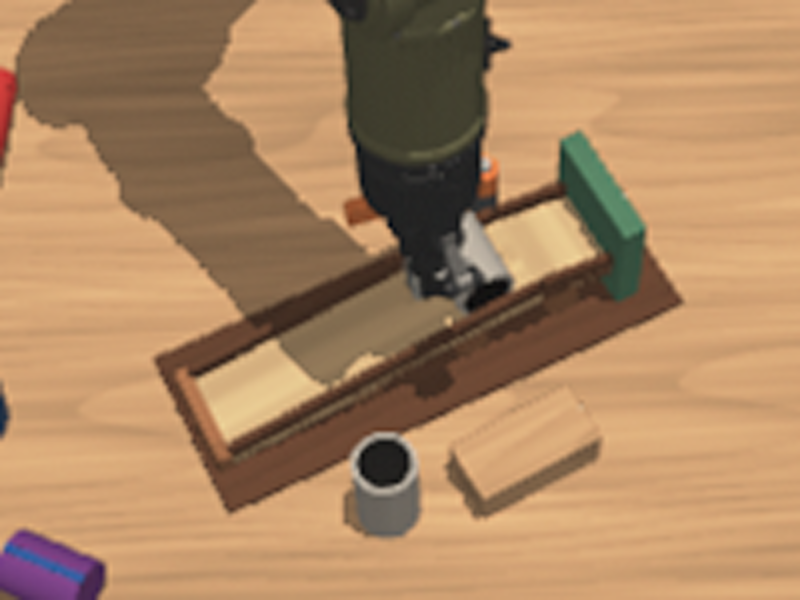

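The pipe is at (480,262), still in contact and near the crest. I'll ease it over slowly.

Request:
step_arm(
  targets=[
    {"dp":[0.15,0,-0.021],"twist":0},
    {"dp":[0.15,0,-0.021],"twist":0},
    {"dp":[0.15,0,-0.021],"twist":0},
    {"dp":[0.15,0,-0.021],"twist":0},
    {"dp":[0.12,0,-0.017],"twist":0},
  ],
)

```text
time_s: 10.25
tcp_pos: [525.6, -34.8, 59.6]
tool_rot: [-1.691, -2.647, -0.0]
force: [1.3, -0.9, 1.0]
opening: -0.003
grip_force: 0.7
```

Request:
step_arm(
  targets=[
    {"dp":[0.1,0,-0.014],"twist":0},
    {"dp":[0.1,0,-0.014],"twist":0},
    {"dp":[0.1,0,-0.01],"twist":0},
    {"dp":[0.1,0,0],"twist":0},
    {"dp":[0.1,0,0],"twist":0},
  ],
)

```text
time_s: 10.88
tcp_pos: [517.2, -16.6, 61.0]
tool_rot: [-1.691, -2.647, -0.0]
force: [-1.2, 0.3, -0.2]
opening: -0.003
grip_force: 0.0
```

Request:
step_arm(
  targets=[
    {"dp":[0.1,0,0],"twist":0},
    {"dp":[0,0,0],"twist":0},
    {"dp":[0,0,0],"twist":0},
    {"dp":[0,0,0],"twist":0},
    {"dp":[0,0,0],"twist":0},
  ],
)

```text
time_s: 11.5
tcp_pos: [515.7, -13.6, 61.0]
tool_rot: [-1.692, -2.647, 0.0]
force: [-0.6, 0.0, -0.1]
opening: 0.003
grip_force: 0.0
```

```bash
python3 look.py s4.png
```

```text
t 11.5 jig [51.3 -1.  61. ] w [516. -14.  61.] toolx 114.83 tilt [-0.  0.] F [-0.6  0.  -0.1] op 0.0028942757367835564 j [ 0.46  0.64 -0.75  1.99  0.64  0.76 -0.24]
```

View pics/s4.png

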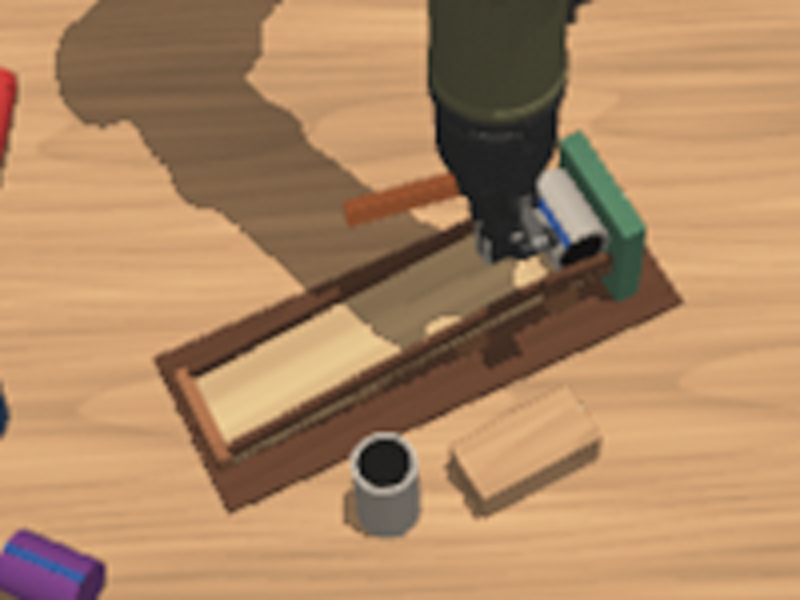

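The pipe rests against the stop at (575,218), and the keeper at (400,200) is free. I'll go up and over to the keeper's outer side.

Request:
step_arm(
  targets=[
    {"dp":[-0.2,0,-0.8],"twist":0},
    {"dp":[-0.2,0,-0.8],"twist":0},
    {"dp":[-0.4,-0.8,0],"twist":0},
    {"dp":[-0.2,-0.8,0],"twist":0},
    {"dp":[-0.2,-0.8,0],"twist":0},
  ],
)

```text
time_s: 12.18
tcp_pos: [448.0, -98.0, 125.1]
tool_rot: [1.692, 2.647, -0.0]
force: [-0.4, -0.1, 0.2]
opening: 0.001
grip_force: 0.0
```

Request:
step_arm(
  targets=[
    {"dp":[0,0,0],"twist":0},
    {"dp":[0,0,0.6],"twist":0},
    {"dp":[0,0,0.5],"twist":0},
    {"dp":[0,0,0.35],"twist":0},
    {"dp":[0,0,0],"twist":0},
  ],
)

```text
time_s: 12.8
tcp_pos: [448.7, -96.7, 66.4]
tool_rot: [-1.689, -2.647, 0.0]
force: [0.3, -0.1, -0.5]
opening: -0.001
grip_force: 0.0
```

```bash
python3 look.py s5.png
python3 - <<'E'
from h import *
for q in np.arange(1.8,-.01,-.2):
    r=70
    print(round(q,2),(np.array([72,52])+r*np.array([-np.sin(q),-np.cos(q)])+5*np.array([-np.cos(q),np.sin(q)])+np.array([-11,14.5])*[np.cos(q)>0.05,np.sin(q)>0.05]).round(1))
E
```

```text
t 12.8 jig [ 4.  94.7 66.4] w [449. -97.  66.] toolx 114.9 tilt [-0.001  0.001] F [ 0.3 -0.1 -0.5] op -0.0011015775418895504 j [ 0.68  0.58 -0.77  2.13  0.64  0.68 -0.1 ]
1.8 [ 5.  87.3]
1.6 [ 2.2 73.5]
1.4 [-8.8 59.5]
1.2 [-6.1 45.8]
1.0 [-0.6 32.9]
0.8 [ 7.3 21.3]
0.6 [17.3 11.5]
0.4 [29.1  4. ]
0.2 [42.2 -1.1]
0.0 [ 56. -18.]
```

View pics/s5.png

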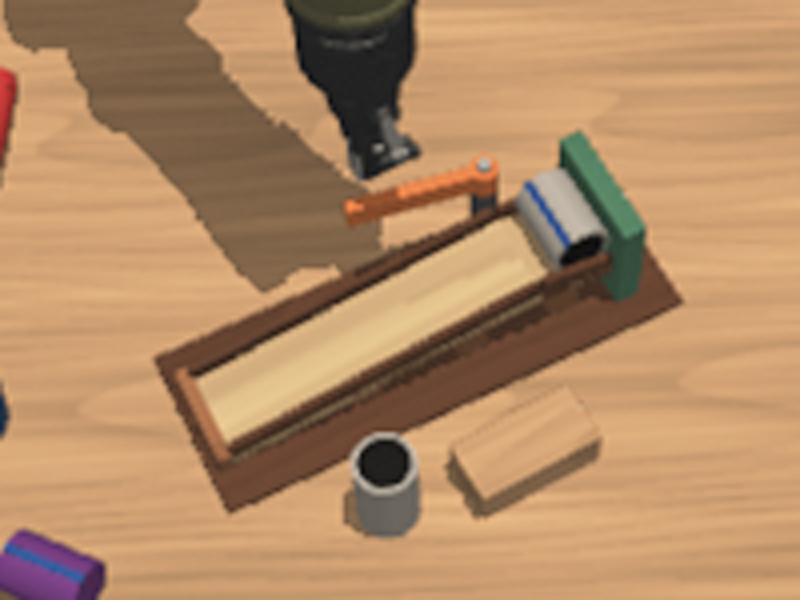

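The fingertips are at (385,160), on the outer side of the keeper. The pipe is still seated at (565,218). I'll sweep the keeper shut along its arc.

Request:
step_arm(
  targets=[
    {"dp":[-0.05,0.38,0],"twist":0},
    {"dp":[-0.05,0.38,0],"twist":0},
    {"dp":[-0.05,0.33,0],"twist":0},
    {"dp":[0.05,0.3,0],"twist":0},
    {"dp":[0.08,0.25,0],"twist":0},
  ],
)

```text
time_s: 13.48
tcp_pos: [509.3, -69.9, 67.0]
tool_rot: [-1.691, -2.647, -0.0]
force: [-1.1, -1.6, 0.4]
opening: 0.003
grip_force: 0.6
```

Request:
step_arm(
  targets=[
    {"dp":[0.12,0.25,0],"twist":0},
    {"dp":[0.15,0.2,0],"twist":0},
    {"dp":[0.18,0.18,0],"twist":0},
    {"dp":[0.2,0.15,0],"twist":0},
    {"dp":[0.2,0.12,0],"twist":0},
  ],
)

```text
time_s: 14.1
tcp_pos: [527.1, -23.8, 67.1]
tool_rot: [1.691, 2.647, 0.0]
force: [-1.1, -1.0, 0.5]
opening: -0.001
grip_force: 0.6
```

```bash
python3 look.py s6.png
```

```text
t 14.1 jig [37.2 -7.  67.1] w [527. -24.  67.] toolx 114.85 tilt [ 0. -0.] F [-1.1 -1.   0.5] op -0.001010221468383191 j [ 0.48  0.65 -0.76  1.96  0.63  0.78 -0.2 ]
```

View pics/s6.png

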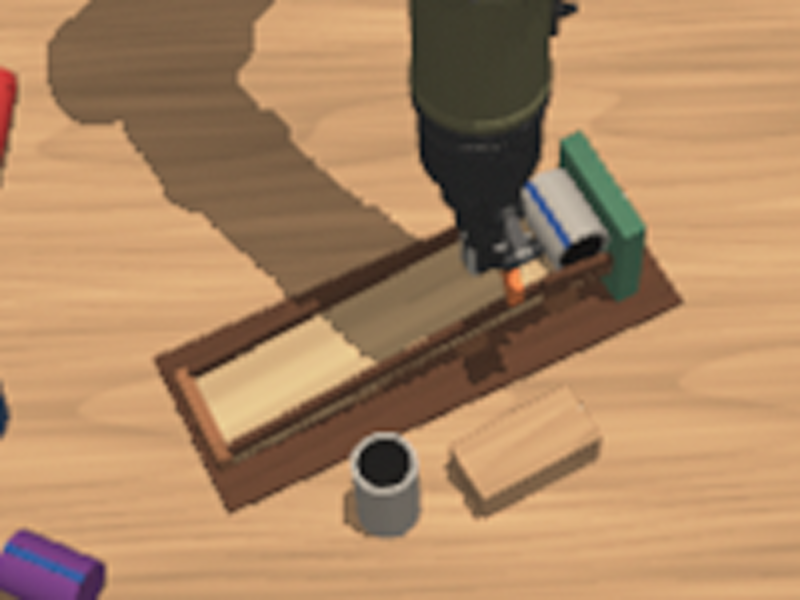

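The keeper tip at (512,285) is nearly across. I'll finish the push gently.

Request:
step_arm(
  targets=[
    {"dp":[0.12,0.05,0],"twist":0},
    {"dp":[0.12,0.04,0],"twist":0},
    {"dp":[0.1,0.02,0],"twist":0},
    {"dp":[0.06,0,0],"twist":0},
    {"dp":[0.03,0,0],"twist":0},
  ],
)

```text
time_s: 14.78
tcp_pos: [524.0, -6.9, 67.1]
tool_rot: [1.691, 2.647, 0.001]
force: [1.2, -0.8, -0.3]
opening: -0.004
grip_force: 0.4
```

Request:
step_arm(
  targets=[
    {"dp":[0.025,0,0],"twist":0},
    {"dp":[0.025,0,0],"twist":0},
    {"dp":[0,0,0],"twist":0},
    {"dp":[0,0,0],"twist":0},
    {"dp":[0,0,0],"twist":0},
  ],
)

```text
time_s: 15.4
tcp_pos: [523.5, -6.0, 67.2]
tool_rot: [1.692, 2.646, -0.0]
force: [3.2, -4.2, 0.5]
opening: -0.002
grip_force: 2.6
```

```bash
python3 -c "
from h import *
st()"
```

```text
t 15.4 jig [ 55.  -11.3  67.2] w [524.  -6.  67.] toolx 114.8 tilt [ 0.001 -0.001] F [ 3.2 -4.2  0.5] op -0.0023223510749975974 j [ 0.45  0.64 -0.75  1.97  0.63  0.78 -0.24]
```

Request:
step_arm(
  targets=[
    {"dp":[0.04,0,0],"twist":0},
    {"dp":[0,0,0],"twist":0},
    {"dp":[0,0,0],"twist":0},
    {"dp":[0,0,0],"twist":0},
    {"dp":[0,0,0],"twist":0},
  ],
)

```text
time_s: 16.02
tcp_pos: [523.5, -5.9, 67.2]
tool_rot: [1.693, 2.643, -0.001]
force: [5.9, -7.4, -0.6]
opening: 0.0
grip_force: 4.5
```

Request:
step_arm(
  targets=[
    {"dp":[-0.2,0,0],"twist":0},
    {"dp":[-0.5,0,0],"twist":0},
    {"dp":[-0.6,0,-0.5],"twist":0},
    {"dp":[-0.5,0,-1],"twist":0},
    {"dp":[0,0,-1],"twist":0},
  ],
)

```text
time_s: 16.65
tcp_pos: [552.2, -70.4, 167.5]
tool_rot: [-1.693, -2.644, -0.0]
force: [-0.2, -0.3, -0.6]
opening: -0.002
grip_force: 0.0
```

Request:
step_arm(
  targets=[
    {"dp":[-0.5,-0.5,-0.5],"twist":0},
    {"dp":[-0.8,-0.8,0],"twist":0},
    {"dp":[-0.8,-0.8,0],"twist":0},
    {"dp":[0,0,0],"twist":0},
    {"dp":[0,0,0],"twist":0},
  ],
)

```text
time_s: 17.27
tcp_pos: [511.5, -179.6, 187.0]
tool_rot: [-1.69, -2.647, -0.002]
force: [1.2, 0.4, 0.5]
opening: 0.0
grip_force: 0.0
```

```bash
python3 look.py s7.png
python3 - <<'E'
from h import *
from bench import *
im=get_image("top");m=mask(im,lambda h,s,v:(h<14)&(s>190)&(v>130),(265,160,405,262));r=cv2.minAreaRect(ray(im,rect(m),81)[:,:2].astype(np.float32));print(m.sum(),jig(np.c_[cv2.boxPoints(r),[81]*4]).round())
E
```

```text
t 17.275 jig [-97.7  72.5 187. ] w [ 511. -180.  187.] toolx 114.88 tilt [-0.     0.002] F [1.2 0.4 0.5] op 0.000492814261810628 j [ 0.86  0.53 -0.89  1.78  0.47  1.05  0.24]
90 [[ 77.  40.  81.]
 [ 68.  40.  81.]
 [ 67. -46.  81.]
 [ 76. -46.  81.]]
```

View pics/s7.png

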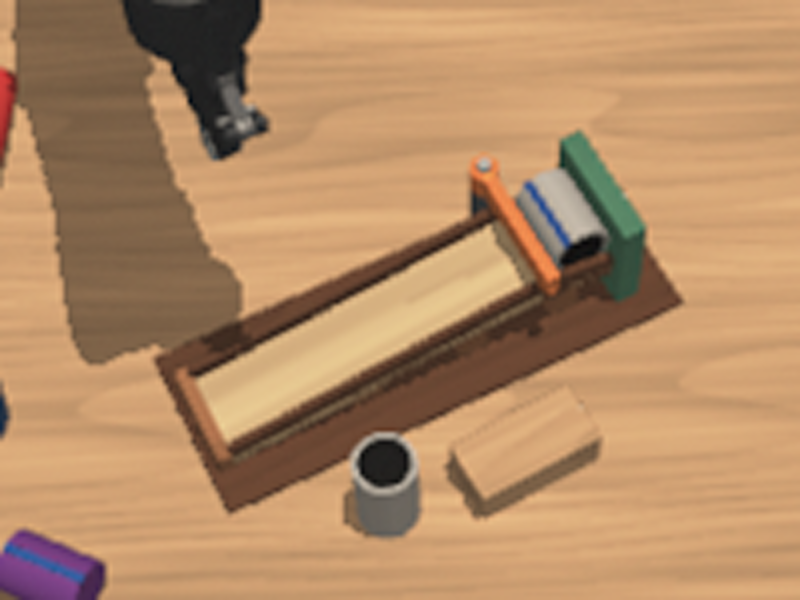

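The keeper runs square across, from (485,165) to (548,285), behind the seated pipe at (565,218). The bystanders are unmoved and the gripper is clear.

```bash
python3 -c "
from bench import *
print(sign_off())"
```

```text
the job is handed in; nothing more can be done
None
```

The pipe rests against the green end stop, the orange keeper is fully shut behind it, and the job was handed in at about 17 s with nothing else moved.

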